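# Crack open the sealed drying chamber

### The arm

A 6-joint arm with a two-finger parallel gripper is mounted at the origin on a cart in front of the work surface, level with it; the furniture and walls round the work are solid. World frame = base frame: x ahead of the robot, y to its left, z up, the work surface at z = 0. Lengths are in m, angles in rad, forces in N, time in s.
With the tool pointing down it reaches from about 0.225 to 0.875 m from the base axis. Payload 3.4 kg.
Tool frame: the origin (TCP) lies at the very end of the fingers, on their centre line; the grasp point (between the pads) lies 19 mm behind it (manip.pinch_z is the distance from the TCP to the grasp point, in m); z points along the fingers, y is the line along which they close (so a half turn about z gives the same grasp; the last joint's range is limited). The gripper opens to 85 mm and grips with 20 to 120 N. Pads are 22 mm wide; open, the fingers measure 114 mm over their backs; the gripper's body (76 mm by 85 mm) begins 54 mm behind the grasp point. The pads swing forward as they close: fully open they stand 13 mm farther back than shut.
Start: joints at [-1.37, 0.276, 1.505, -0, 1.361, -0.121], TCP at [0.182, -0.546, 0.208] pointing down, gripper open.
Joint ranges: [-2.89, 2.89], [-0.75, 2.08], [0.22, 2.7], [-1.18, 4.32], [0.11, 2.71], [-2.7, 2.7]. Speed limits (rad/s): [2.57, 2.57, 3.14, 3.14, 3.14, 3.14].

### API

Orientations are given as a unit quaternion [w, x, y, z].
In Python, from rig import manip gives the robot as it stands. The module is installed in compiled form; this text tells all that it offers.
- The arm moves only by the shell command python3 -m jog 'ROWS' [FORCE]. ROWS is JSON, a list of rows, each an object of numbers: "dx", "dy", "dz": the shift along the tool's x, y, z each as a share of 25 cm, from -1 to 1; "ax", "ay", "az": the turn, a rotation vector about the tool's x, y, z each as a share of 90 degrees, from -1 to 1; "grip": the opening, from -1 (shut) to 1 (fully open), so that 0 is half open. A call has 1 to 5 rows; each row is the pose to reach, as a shift and turn from the pose commanded when the call began, along the tool's axes at that moment; what a row does not reach only later rows make up. A row lasts 1/12 s, in which the tool goes at most 41.7 mm and 7.16 degrees, less where a joint would pass 70% of its speed; a pose out of reach is approached as far as the arm can. A call with a number of a shift or a turn outside -1 to 1 is refused whole. A call with a gripper value outside its range is refused whole. The fingers move at their own pace and stop on an object; FORCE is the grip in N (left out, the last holds). Time passes only in rows, so rows that repeat a pose let the fingers close. It gives the time, the measured TCP pose, the force, the opening and the grip force at its end, in the units of the state.
- manip.get_state(): the state, without advancing time (a new reading comes with each control period).
- manip.get_image(name): name is "side" or "top"; returns a dict with "img" (400x640x3 uint8, red, green, blue), "mtx" (3x3 intrinsics, pixels), "world_to_cam" (4x4, takes a point from world to camera coordinates). Camera axes: x right, y down, z forward; pixel columns grow to the right and rows downward; lengths in m; the calibration is good to about 2 mm. A picture is of the moment at which its call begins. There is no depth.
- manip.sign_off(): hands the job in; it is judged then, once.
The state is a dict: "clock": time; "qpos": joint angles; "qd": joint speeds; "effort": joint torques, N m; "position": TCP position; "ee_rot": TCP orientation; "contact_force": force on the tool from outside, world axes, zero at the start; "moment": the same for the moment, N m; "width": finger opening in m; "gripper_force": force on a finger pad.
Only numpy, scipy, OpenCV 4.12 (cv2) and the standard library are available. Lean on these libraries where they do the work, as an engineer would, in place of code of your own. Each camera call takes 0.05 s, during which the arm holds its last target. There are 200 camera calls.

### The job

Release the drying chamber: on its control box press the large round key, then the square key, then the narrow bar key, one at a time, each all the way down and let up again before the next. Then pull up the chamber lid, which has a bar handle at its front, until its sticky rubber seal breaks free, and hold the lid with the gripper only slightly open, with a gap of about 3 cm at its front edge; never swing it wide open. Finish still holding the lid like that, and leave the other things on the worktop where they stand.

Things in the scene. Friction and masses are not known exactly. Their poses are not given: they have to be found in the camera images.
- chamber: drying chamber, fixed to the worktop: white box 140 (x) x 190 (y) x 90 mm high with a grey hinged lid on it (lid 148 x 196 x 12 mm, its top 105 mm above the worktop), a steel bar handle along the lid's front edge and a small round gauge on the front wall. Origin: centre of its underside, on the worktop. Its x axis points from the front (handle side) to the back (hinge side), y along the handle, z up.
- lid_handle (a point): middle of the lid's bar handle, moves with the lid: a horizontal round steel bar 12 mm thick, lying along the chamber's y, carried by two 12 mm round posts 90 mm apart (78 mm free between them). With the lid shut it is 143 mm above the worktop and 38 mm above the lid's top, 56 mm in front of the chamber's origin. z points out of the lid's top.
- lid_hinge (a point): middle of the lid's hinge axis at the back of the chamber (fixed): 78 mm behind the chamber's origin, 92 mm above the worktop; the axis lies along the chamber's y. The handle bar is 134 mm in front of it and 51 mm above it with the lid shut.
- lid_front (a point): middle of the lid's lower front edge, moves with the lid; 152 mm in front of the hinge axis and 93 mm above the worktop with the lid shut. Its rise is the gap at the front.
- lid (a joint): opening angle of the lid: 0 = shut on its seal, grows as the handle is raised, 0.2 rad is a gap of 30 mm at the front edge (the gap is 152 mm x sin of the angle). The seal holds it: at the handle it takes about 15 N upward to start it, less and less as it rises, and past about 0.045 rad (a gap of 7 mm) the seal has let go; then only the lid's weight is left (about 3 N at the handle). The lid falls shut when it is let go.
- panel: control box, fixed to the worktop: flat white box 85 (x) x 215 (y) x 28 mm high with three light keys in a row along its y axis, 65 mm apart, each in a black surround 56 (x) x 50 (y) mm whose top is 38 mm above the worktop. Which key is at which of the three places varies. Origin: centre of its underside; x points away from the robot at yaw 0, z up.
- round_key_top (a point): centre of the top face of the large round key (32 mm diameter), on the control box; z points up. With no key pressed it stands 46 mm above the worktop and 8 mm above its black surround.
- square_key_top (a point): centre of the top face of the square key (24 x 24 mm), on the control box; z points up. With no key pressed it stands 46 mm above the worktop and 8 mm above its black surround.
- bar_key_top (a point): centre of the top face of the narrow bar key (13 mm wide along the control box's y, 44 mm long along its x), on the control box; z points up. With no key pressed it stands 46 mm above the worktop and 8 mm above its black surround.
- round_key (a joint): travel of the round key: 0 = up, 0.006 m = fully down; a spring pushes it up (1.2 N at the start of the travel, 4.2 N at the bottom) and it comes back up when let go. Counts as pressed past 0.004, as up below 0.002.
- square_key (a joint): travel of the square key: 0 = up, 0.006 m = fully down; a spring pushes it up (1.2 N at the start of the travel, 4.2 N at the bottom) and it comes back up when let go. Counts as pressed past 0.004, as up below 0.002.
- bar_key (a joint): travel of the bar key: 0 = up, 0.006 m = fully down; a spring pushes it up (1.2 N at the start of the travel, 4.2 N at the bottom) and it comes back up when let go. Counts as pressed past 0.004, as up below 0.002.
- tube_rack: bystander: low rack of microtubes, 68 x 128 x 47 mm, left of the chamber; origin at the centre of its underside.
- timer: bystander: small bench timer, 66 x 66 x 17 mm, left of the chamber near the front; origin at the centre of its underside.
- marker: bystander: marker pen, 12 x 133 x 14 mm, lying in front of the hotplate; origin at the centre of its underside.
- vial: bystander: small capped vial, 22 mm wide, 54 mm high, standing between the chamber and the hotplate near the front; origin at the centre of its underside.
- beaker: bystander: small beaker, 52 mm wide, 66 mm high, behind the control box; origin at the centre of its underside.
- reservoir: bystander: white open trough, 46 x 112 x 28 mm, behind the control box; origin at the centre of its underside.

How it is judged:
On the way, in this order (a step that is already met when the one before it is completed fails the run):
1. the round key is pressed down, the other keys up, the lid shut (value of joint round_key above 0.004 m and value of joint each of square_key, bar_key below 0.002 m and value of joint lid below 0.02 rad), for 0.05 s.
2. all keys are up again (value of joint each of round_key, square_key, bar_key below 0.002 m), for 0.05 s.
3. the square key is pressed down, the other keys up, the lid shut (value of joint square_key above 0.004 m and value of joint each of round_key, bar_key below 0.002 m and value of joint lid below 0.02 rad), for 0.05 s.
4. all keys are up again (all of step 2), for 0.05 s.
5. the bar key is pressed down, the other keys up, the lid shut (value of joint bar_key above 0.004 m and value of joint each of round_key, square_key below 0.002 m and value of joint lid below 0.02 rad), for 0.05 s.
6. all keys are up again (all of step 4), for 0.05 s.
7. the seal is broken: the lid is raised past it by the gripper, all keys up (all of step 6 and value of joint lid above 0.06 rad and contact force between the fingers and lid above 0.5 N), for 0.1 s.
At the end, for the whole second after the job is handed in: the gripper holds the lid still (under 0.1 rad/s) and slightly open, between 0.10 and 0.32 rad (a gap of 15 to 48 mm at the front edge), all keys up (all of step 6 and value of joint lid between 0.1 and 0.32 rad and velocity of joint lid between -0.1 and 0.1 rad/s and contact force between the fingers and lid above 0.5 N); the arm keeps its last pose, push and grip.
It fails at once if the lid is swung wide open (past 0.5 rad, a gap of 73 mm) (value of joint lid above 0.5 rad).
It fails at once if two keys are pressed at once (value of joint each of round_key, square_key above 0.003 m or value of joint each of square_key, bar_key above 0.003 m or value of joint each of round_key, bar_key above 0.003 m).
It fails at once if a bystander is moved by more than 30 mm or tipped over (distance of any of tube_rack, timer, marker, vial, beaker, reservoir from where it was at the start of the episode above 0.03 m or angle between any of tube_rack, timer, vial, beaker, reservoir's own z axis and vertical above 0.6 rad).
It also fails if it takes over 42 s, if anything falls off the work surface, if the arm or the gripper's body presses on something with over 40 N, if the wrist force passes 120 N, or if a joint passes its speed limit or range.

## Working session

There is one attempt and no reset: what is moved stays moved. The work goes in short steps, Python scripts to look and compute and a shell command to move; the robot and the scene stay as the last step left them, time stands still between calls to the robot, and variables do not carry over. Pictures are saved under pics/ and viewed, at most 10 in all, crops included, and the job is handed in when it is done.

```bash
mkdir -p pics
python3 - <<'E'
from rig import manip
import cv2
s=manip.get_state();print({k:s[k] for k in('clock','position','ee_rot','width','contact_force')},manip.pinch_z)
for n in("top","side"):
    d=manip.get_image(n);cv2.imwrite(f"pics/{n}0.png",d["img"][:,:,::-1]);print(n,d["mtx"].tolist(),d["world_to_cam"].tolist())
E
```

```text
{'clock': 0.0, 'position': array([ 0.18173181, -0.54491706,  0.20714662]), 'ee_rot': array([-9.13720040e-04,  9.87085697e-01,  1.60190484e-01, -2.97318719e-05]), 'width': 0.08525614581580085, 'contact_force': array([-1.36498228, -1.14231336,  0.33317217])} 0.0187
top [[422.74938208605323, 0.0, 322.38362554154804], [0.0, 422.74938208605323, 203.2627229378846], [0.0, 0.0, 1.0]] [[-0.004061428341309506, -0.9996796711256427, 0.024981191684047513, -0.014591283196834389], [-0.9974005462107945, 0.0022524128278125595, -0.07202136526658037, 0.543988785616332], [0.07194202678711169, -0.02520876384473904, -0.9970901980298387, 1.3806524929814907], [0.0, 0.0, 0.0, 1.0]]
side [[382.6354120714336, 0.0, 319.3497119247181], [0.0, 382.6354120714336, 199.47536384033393], [0.0, 0.0, 1.0]] [[0.9994055804642794, 0.032395609974181665, -0.011790258320217803, -0.5141495564922876], [0.012293642835698162, -0.6544154115440926, -0.7560352739650473, 0.09336398677658016], [-0.03220795061293174, 0.7554409266037794, -0.6544246742974614, 1.166453693914429], [0.0, 0.0, 0.0, 1.0]]
```

View pics/top0.png

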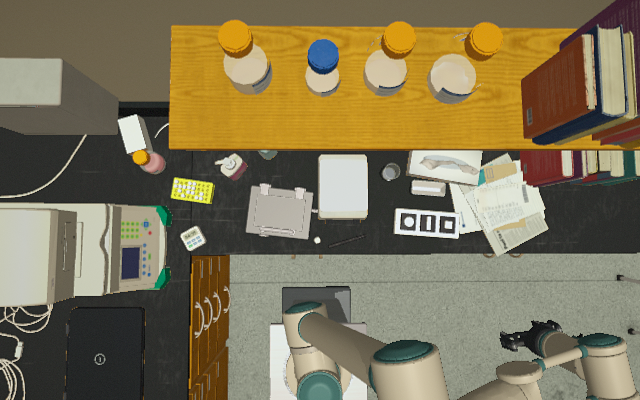

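View pics/side0.png

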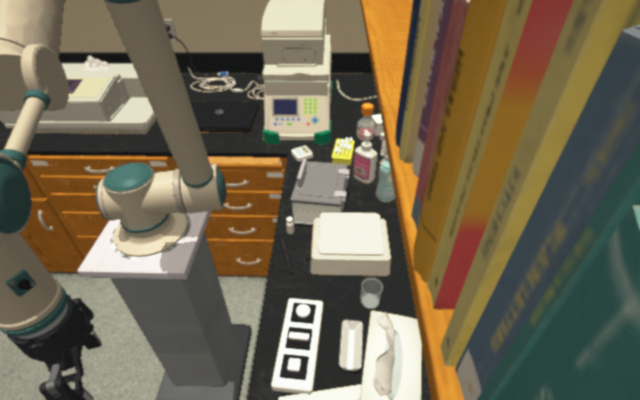

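The top view shows the panel at about (427,223), with round (409,221), bar (428,222) and square (446,224) left to right. The chamber is at (280,212), with its handle near (277,236). The side view agrees. Next I'll measure both more precisely.

```bash
cat > h.py <<'E'
import numpy as np,cv2
from rig import manip
def ray(d,px,z):
    W=d["world_to_cam"];R,t=W[:3,:3],W[:3,3];c=-R.T@t
    v=R.T@np.linalg.solve(d["mtx"],[px[0],px[1],1.]);return c+v*(z-c[2])/v[2]
def proj(d,p):
    q=d["mtx"]@(d["world_to_cam"]@np.r_[p,1])[:3];return q[:2]/q[2]
E
python3 - <<'E'
from h import *
d=manip.get_image("top");im=d["img"];g=cv2.cvtColor(im,cv2.COLOR_RGB2GRAY)
x0,y0=385,200;c=g[y0:245,x0:475]
m=(c>150).astype('uint8');n,l,st,ce=cv2.connectedComponentsWithStats(m,connectivity=4)
for i in range(1,n):
    if st[i,4]>15: print(st[i],ce[i]+[x0,y0],ray(d,ce[i]+[x0,y0],.046).round(4))
s=manip.get_image("side");gs=cv2.cvtColor(s["img"],cv2.COLOR_RGB2GRAY)
c=gs[290:395,265:335];m=(c>150).astype('uint8');n,l,st,ce=cv2.connectedComponentsWithStats(m,connectivity=4)
for i in range(1,n):
    if st[i,4]>15: print('s',st[i],ce[i]+[265,290],ray(s,ce[i]+[265,290],.046).round(4))
a=cv2.resize(im[175:250,235:325],None,fx=6,fy=6,interpolation=cv2.INTER_CUBIC)
cv2.imwrite("pics/ch.png",a[:,:,::-1])
E
```

```text
[   9    0   81   39 1466] [441.34652115 219.83628922] [ 0.4869 -0.4039  0.046 ]
[42 16  4 14 55] [428.52727273 222.61818182] [ 0.478  -0.3616  0.046 ]
[19 17 10 10 80] [408.75   221.3375] [ 0.4824 -0.2968  0.046 ]
[60 21  8  8 56] [448.125      224.39285714] [ 0.472  -0.4258  0.046 ]
s [   6    8   64   97 2524] [299.64104596 348.22662441] [ 0.4852 -0.3915  0.046 ]
s [ 22  68  14  13 160] [293.725  363.9625] [ 0.4753 -0.4264  0.046 ]
```

View pics/ch.png

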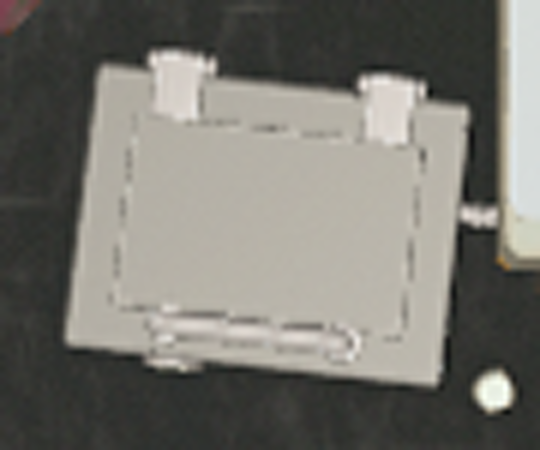

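The crop shows the lid corners at (100,68), (470,105), (440,385) and (67,345). The handle bar runs from (158,327) to (346,345). Now I'll convert these, and start towards the round key with the gripper closing.

```bash
python3 - <<'E'
from h import *
d=manip.get_image("top");f=lambda u,v:((u+.5)/6-.5+235,(v+.5)/6-.5+175)
C=[ray(d,f(*p),.105) for p in((100,68),(470,105),(440,385),(67,345))]
for c in C: print(c.round(4))
x=(C[0]+C[1]-C[2]-C[3]);y=C[0]+C[3]-C[1]-C[2]
print('yaw',np.arctan2(x[1],x[0]),np.arctan2(-y[0],y[1]),'centre',np.mean(C,0))
a,b=ray(d,f(158,327),.143),ray(d,f(346,345),.143);print('bar',a,b,(a+b)/2,np.arctan2(-(a-b)[0],(a-b)[1]))
yw=np.arctan2(-y[0],y[1]);print('handle from lid centre',np.mean(C,0)[:2]-.056*np.array([np.cos(yw),np.sin(yw)]))
E
python3 -m jog '[{"dx":0.72,"dy":-0.28,"az":0.205,"grip":-1},{"dx":0.72,"dy":-0.28,"az":0.205,"grip":-1},{"dx":0.72,"dy":-0.28,"az":0.205,"grip":-1},{"dx":0.72,"dy":-0.28,"az":0.205,"grip":-1},{"dx":0.72,"dy":-0.28,"az":0.205,"grip":-1}]' 30
```

```text
[0.5923 0.2067 0.105 ]
[0.5728 0.0152 0.105 ]
[0.428 0.031 0.105]
[0.4493 0.2224 0.105 ]
yaw -0.10911990447769139 -0.10629530935282547 centre [0.51058993 0.11882418 0.105     ]
bar [0.45789923 0.1713507  0.143     ] [0.4485595  0.07759457 0.143     ] [0.45322937 0.12447263 0.143     ] -0.09928967696051871
handle from lid centre [0.454906   0.12476551]schema error: expected keys dx, dy, dz, ax, ay, az, grip
```

```bash
python3 -m jog '[{"dx":0.72,"dy":-0.28,"dz":0,"ax":0,"ay":0,"az":0.205,"grip":-1},{"dx":0.72,"dy":-0.28,"dz":0,"ax":0,"ay":0,"az":0.205,"grip":-1},{"dx":0.72,"dy":-0.28,"dz":0,"ax":0,"ay":0,"az":0.205,"grip":-1},{"dx":0.72,"dy":-0.28,"dz":0,"ax":0,"ay":0,"az":0.205,"grip":-1},{"dx":0.72,"dy":-0.28,"dz":0,"ax":0,"ay":0,"az":0.205,"grip":-1}]' 30
```

```text
clock: 0.67
position: [0.3324, -0.4197, 0.208]
ee_rot: [-0.001, 1.0, 0.0, 0.001]
contact_force: [-0.1, 0.4, 0.1]
width: 0.0257
gripper_force: 0.0
```

```bash
python3 -m jog '[{"dx":0.6,"dy":-0.49,"dz":0.25,"ax":0,"ay":0,"az":0,"grip":-1},{"dx":0.6,"dy":-0.49,"dz":0.3,"ax":0,"ay":0,"az":0,"grip":-1},{"dx":0.6,"dy":-0.49,"dz":0.4,"ax":0,"ay":0,"az":0,"grip":-1},{"dx":0.6,"dy":-0.49,"dz":0.4,"ax":0,"ay":0,"az":0,"grip":-1},{"dx":0.6,"dy":-0.49,"dz":0.4,"ax":0,"ay":0,"az":0,"grip":-1}]'; python3 -m jog '[{"dx":0,"dy":0,"dz":0,"ax":0,"ay":0,"az":0,"grip":-1},{"dx":0,"dy":0,"dz":0,"ax":0,"ay":0,"az":0,"grip":-1}]'
python3 - <<'E'
from h import *
for n,(x,y,X,Y) in {"top":(370,180,480,260),"side":(230,240,340,395)}.items():
    d=manip.get_image(n);a=d["img"][y:Y,x:X];f=4;cv2.imwrite(f"pics/{n}1.png",cv2.resize(a,None,fx=f,fy=f,interpolation=cv2.INTER_CUBIC)[:,:,::-1])
print(manip.get_state()["position"])
a,b=[cv2.imread(f"pics/{n}1.png") for n in("top","side")]
o=np.zeros((600,800,3),'uint8');a=cv2.resize(a,(396,288));b=cv2.resize(b,None,fx=.9,fy=.9);o[:288,:396]=a;o[:b.shape[0],400:400+b.shape[1]]=b[:600]
cv2.imwrite("pics/both1.png",o)
E
```

```text
clock: 1.08
position: [0.4747, -0.3042, 0.1131]
ee_rot: [0.0, 1.0, -0.0, 0.0]
contact_force: [0.2, -0.6, 0.4]
width: 0.0001
gripper_force: 0.0
clock: 1.25
position: [0.4736, -0.3034, 0.112]
ee_rot: [-0.001, 1.0, 0.002, -0.001]
contact_force: [-0.4, -0.4, 0.2]
width: -0.0001
gripper_force: 0.0
[ 0.47332636 -0.30599922  0.11394159]
```

View pics/both1.png

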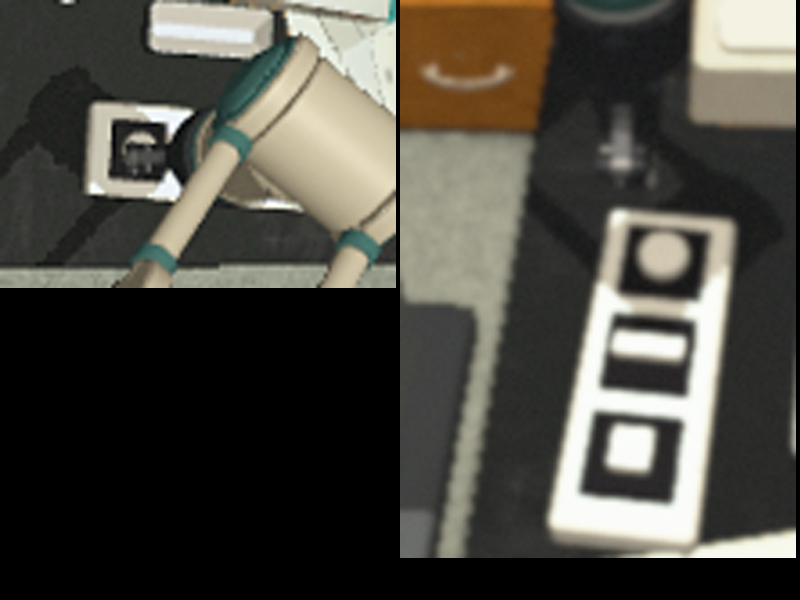

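The tip hangs just short of the round key, by about 9 mm in x and 7 mm in y. I'll correct that while lowering.

```bash
python3 -c "
from h import *
d=manip.get_image('side')
for p in((303.1,310.8),(298.9,335.8),(294.2,364.4)):print(ray(d,p,.046).round(4))"
python3 -m jog '[{"dx":0.034,"dy":-0.03,"dz":0.1,"ax":0,"ay":0,"az":0,"grip":-1},{"dx":0.034,"dy":-0.03,"dz":0.23,"ax":0,"ay":0,"az":0,"grip":-1},{"dx":0.034,"dy":-0.03,"dz":0.23,"ax":0,"ay":0,"az":0,"grip":-1},{"dx":0.034,"dy":-0.03,"dz":0.23,"ax":0,"ay":0,"az":0,"grip":-1}]'
for i in 1 2 3; do python3 -c "
from h import *
manip.get_image('top');s=manip.get_state();print(s['position'],s['contact_force'])";done
```

```text
[ 0.4867 -0.2991  0.046 ]
[ 0.4815 -0.3625  0.046 ]
[ 0.4764 -0.4273  0.046 ]
clock: 1.73
position: [0.4803, -0.2985, 0.056]
ee_rot: [-0.001, 1.0, -0.001, -0.001]
contact_force: [0.4, -0.2, 0.6]
width: 0.0005
gripper_force: 0.0
[ 0.48156547 -0.29931297  0.05727099] [ 0.75126211 -0.79723721  1.38472339]
[ 0.48235339 -0.29973205  0.05801433] [ 0.20424932 -1.01751041 -0.09315793]
[ 0.48268184 -0.29976191  0.05831359] [-0.07171867 -0.25708764  0.36383686]
```

```bash
python3 -m jog '[{"dx":0.008,"dy":0,"dz":0.05,"ax":0,"ay":0,"az":0,"grip":-1},{"dx":0.008,"dy":0,"dz":0.068,"ax":0,"ay":0,"az":0,"grip":-1},{"dx":0.008,"dy":0,"dz":0.068,"ax":0,"ay":0,"az":0,"grip":-1},{"dx":0.008,"dy":0,"dz":0.068,"ax":0,"ay":0,"az":0,"grip":-1}]'
for i in 1 2 ; do python3 -c "
from h import *
manip.get_image('top');s=manip.get_state();print(s['position'],s['contact_force'])";done
```

```text
clock: 2.22
position: [0.484, -0.2984, 0.0399]
ee_rot: [0.0, 1.0, -0.0, 0.0]
contact_force: [1.2, -0.0, -0.2]
width: -0.0001
gripper_force: 0.0
[ 0.4841819  -0.29841829  0.0400405 ] [-0.56473135  0.71867592 -1.06016579]
[ 0.48423973 -0.29842162  0.04001453] [-0.0034301   0.53208958  0.44659636]
```

No force at z = 0.040, so I need to look.

Run:
```python
from h import *
d=manip.get_image("side");cv2.imwrite("pics/s2.png",cv2.resize(d["img"][270:350,260:350],None,fx=6,fy=6,interpolation=cv2.INTER_CUBIC)[:,:,::-1])
print(proj(d,[.4842,-.2984,.04]))
```

```text
[302.16974421 311.95777219]
```

View pics/s2.png

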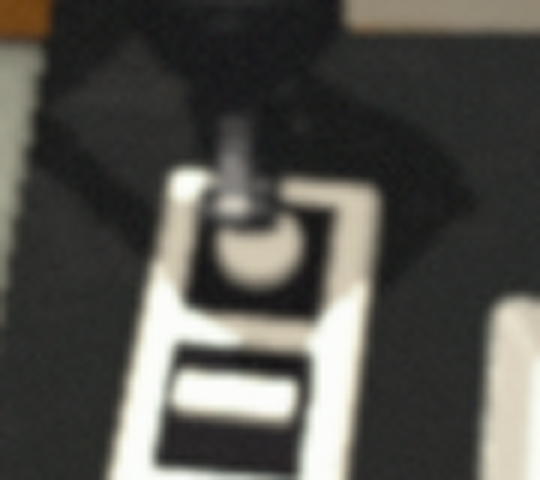

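The tip appears behind and left of the key, around px (300,306) against a predicted (302,312). I'll triangulate it from the earlier pair and look from the top too.

Run:
```python
from h import *
d=manip.get_image("top");s=manip.get_image("side")
p=[.4735,-.3045,.113];print('earlier pred',proj(d,p),proj(s,p),'seen (410.3,223) (291.7,283)')
print('now pred',proj(d,[.4842,-.2984,.04]))
a=cv2.resize(d["img"][200:245,385:445],None,fx=8,fy=8,interpolation=cv2.INTER_CUBIC)
# side images: brightened, plus before
b=cv2.resize(s["img"][280:330,275:325],None,fx=7,fy=7,interpolation=cv2.INTER_CUBIC)
b=np.clip(255*(b/255.)**.45,0,255).astype('uint8');a=np.clip(255*(a/255.)**.45,0,255).astype('uint8')
o=np.zeros((360,840,3),'uint8');o[:360,:480]=a;o[:350,485:835]=b
cv2.imwrite("pics/b3.png",o[:,:800,::-1])
```

```text
earlier pred [416.21872065 223.5639573 ] [295.80695036 295.6839314 ] seen (410.3,223) (291.7,283)
now pred [408.80429098 220.83578484]
```

View pics/b3.png

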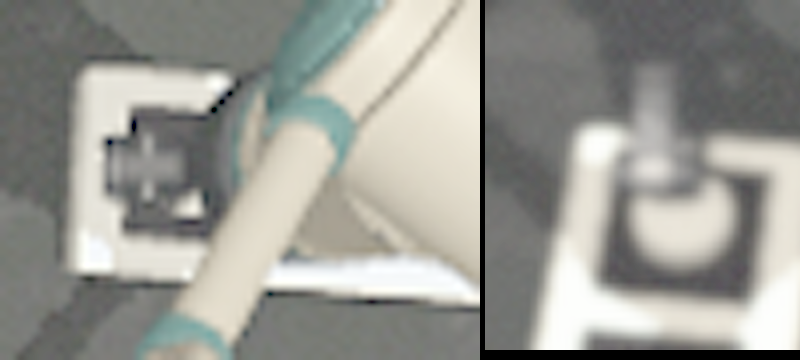

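Both views agree that the finger seam is about 5.5 px off the prediction in the top view, roughly 18 mm towards +y, so the reported TCP seems to disagree with the cameras. I'll triangulate and check against the start pictures.

```bash
cat >> h.py <<'E'
def tri(dt,pt,ds,ps):
    A=[];b=[]
    for d,p in((dt,pt),(ds,ps)):
        W=d["world_to_cam"];R,t=W[:3,:3],W[:3,3];c=-R.T@t;v=R.T@np.linalg.solve(d["mtx"],[*p,1.]);v/=np.linalg.norm(v)
        P=np.eye(3)-np.outer(v,v);A.append(P);b.append(P@c)
    return np.linalg.lstsq(np.vstack(A),np.hstack(b),rcond=None)[0]
E
python3 - <<'E'
from h import *
d=manip.get_image("top");s=manip.get_image("side");st=manip.get_state()
print(st['qpos'],st['position'],st['effort'])
print('tip now',tri(d,(403.5,220.7),s,(299.6,306)))
print('earlier',tri(d,(410.3,223),s,(291.7,291)))
p=[.182,-.546,.208];print('start pred',proj(d,p),proj(s,p))
t0,s0=cv2.imread('pics/top0.png'),cv2.imread('pics/side0.png')
for n,im,(x,y,X,Y) in(('t',t0,(480,300,620,380)),('s',s0,(0,280,140,400))):
    g=cv2.cvtColor(im[y:Y,x:X],6);m=(g<50).astype('uint8');c=cv2.connectedComponentsWithStats(m);i=1+c[2][1:,4].argmax();print(n,c[2][i,:4]+[x,y,0,0])
a=np.clip(255*(t0[300:370,480:610]/255.)**.5,0,255).astype('uint8');b=np.clip(255*(s0[270:400,0:130]/255.)**.5,0,255).astype('uint8')
o=np.zeros((400,800,3),'uint8');a=cv2.resize(a,None,fx=3,fy=3);b=cv2.resize(b,None,fx=3,fy=3);o[:210,:390]=a;o[:390,400:790]=b;cv2.imwrite('pics/st.png',o)
E
```

```text
[-6.74366915e-01  4.08795579e-01  1.76107454e+00 -8.52862212e-05
  9.71187474e-01  8.96628310e-01] [ 0.48403537 -0.29811765  0.03948216] [-1.25166681e-02 -4.42730033e+01 -1.93673122e+01 -1.16937372e-03
 -3.06501468e-03 -1.41679689e-04]
tip now [ 0.4808394  -0.28159083  0.03961829]
earlier [ 0.46909815 -0.28815135  0.10845329]
start pred [511.08461817 325.23240103] [ 99.023193   384.32611634]
t [500 320  59  38]
s [ 13 296  87  80]
```

View pics/st.png

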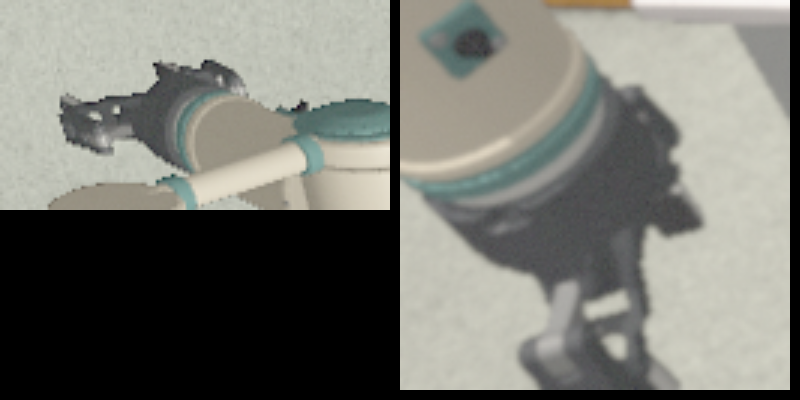

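Triangulation puts the tip at (0.481, -0.281, 0.040). Z agrees with the reading, and y is about 17 mm off. I'll raise, shift 17 mm towards -y, and check by the force while pressing.

```bash
Z='"ax":0,"ay":0,"az":0,"grip":-1'; python3 -m jog '[{"dx":0,"dy":0,"dz":-0.06,"ax":0,"ay":0,"az":0,"grip":-1},{"dx":0.01,"dy":0.068,"dz":-0.06,"ax":0,"ay":0,"az":0,"grip":-1},{"dx":0.01,"dy":0.068,"dz":-0.06,"ax":0,"ay":0,"az":0,"grip":-1},{"dx":0.01,"dy":0.068,"dz":-0.02,"ax":0,"ay":0,"az":0,"grip":-1},{"dx":0.01,"dy":0.068,"dz":0,"ax":0,"ay":0,"az":0,"grip":-1}]'
python3 - <<'E'
from h import *
F=[]
for i in range(4):
    d=manip.get_image("side");s=manip.get_state();F.append(np.r_[s["position"],s["contact_force"]])
print(np.mean(F,0).round(4))
g=cv2.cvtColor(d["img"],7)[300:322,290:318];print(g)
E
```

```text
clock: 2.98
position: [0.4856, -0.3141, 0.0379]
ee_rot: [-0.001, 1.0, -0.0, -0.001]
contact_force: [-0.2, 0.5, -0.2]
width: 0.0001
gripper_force: 0.0
[ 0.4851 -0.3135  0.0374  0.3434  0.3257  0.0221]
[[250 250 237 164  74  37  49  67  80  81  76  63  43  28  26  30  27  43
   76 114 132 133 128 124 120 118 114 110]
 [251 251 240 175  83  42  50  72  85  85  80  68  42  29  26  29  32  55
  105 151 172 179 177 176 174 173 171 168]
 [251 251 240 180  92  41  50  73  86  90  83  70  46  30  28  29  31  62
  112 157 178 185 187 190 192 193 194 194]
 [252 251 240 173  85  44  58  81  94  93  86  72  50  36  29  26  35  61
   95 127 144 150 159 168 173 179 188 196]
 [252 250 233 159  71  41  67  97 108 106  96  80  54  38  31  31  34  51
   65  77  88  93 100 110 118 137 167 191]
 [252 248 223 142  69  55  76 102 118 120 110  89  62  42  33  36  48  60
   64  50  42  42  43  48  63  97 148 185]
 [251 245 211 132  95  95 104 114 125 127 116  93  67  53  51  52  70  97
  103  74  40  25  25  30  46  91 146 185]
 [248 240 192 126 118 128 129 128 128 127 116  95  79  68  65  62  84 123
  135 1
[... 974 characters left out ...]
150  91  43  26  25  25  33  45  63  85  99 106 109 109 107 106 102  85
   61  38  26  29  28  61 120 171 196 200]
 [136  80  38  21  24  26  25  35  48  63  80  91  96  96  92  85  73  54
   36  27  25  23  31  67 127 178 198 200]
 [122  65  31  23  24  26  24  27  29  35  46  55  63  61  54  48  41  28
   26  28  25  27  35  70 130 178 199 199]
 [116  57  29  21  25  27  26  25  23  25  29  27  31  32  28  29  23  25
   25  26  24  25  37  76 132 182 198 200]
 [120  68  41  36  31  31  31  28  26  26  24  26  27  26  27  25  26  26
   24  25  28  26  43  87 141 183 198 199]
 [143 110  90  79  70  63  59  56  52  48  48  44  43  39  38  35  30  29
   28  25  25  28  50  98 152 187 199 199]]
```

```bash
python3 -m jog '[{"dx":0.028,"dy":0,"dz":0,"ax":0,"ay":0,"az":0,"grip":-1},{"dx":0.028,"dy":0,"dz":0.016,"ax":0,"ay":0,"az":0,"grip":-1},{"dx":0.028,"dy":0,"dz":0.016,"ax":0,"ay":0,"az":0,"grip":-1}]'
cat > chk.py <<'E'
from h import *
F=[]
for i in range(4):
    d=manip.get_image("side");s=manip.get_state();F.append(np.r_[s["position"],s["contact_force"],s["clock"]])
print(np.mean(F,0).round(4))
cv2.imwrite("last.png",d["img"][:,:,::-1])
E
python3 chk.py
python3 -m jog '[{"dx":0,"dy":0,"dz":0.016,"ax":0,"ay":0,"az":0,"grip":-1},{"dx":0,"dy":0,"dz":0.016,"ax":0,"ay":0,"az":0,"grip":-1}]'
python3 chk.py
```

```text
clock: 3.43
position: [0.4938, -0.3148, 0.0348]
ee_rot: [-0.0, 1.0, 0.0, -0.0]
contact_force: [1.0, -0.4, 0.7]
width: 0.0001
gripper_force: 0.0
[ 0.4934 -0.3148  0.035  -0.0419  0.5042  0.0289  3.5583]
clock: 3.8
position: [0.493, -0.3148, 0.0307]
ee_rot: [-0.0, 1.0, -0.0, -0.0]
contact_force: [-0.1, -0.5, -0.1]
width: 0.0
gripper_force: 0.0
[ 0.4932 -0.3149  0.031   0.0726  0.5503  0.4494  3.925 ]
```

```bash
python3 -m jog '[{"dx":0,"dy":0,"dz":0.016,"ax":0,"ay":0,"az":0,"grip":-1},{"dx":0,"dy":0,"dz":0.016,"ax":0,"ay":0,"az":0,"grip":-1}]' | grep -i pos
python3 chk.py
python3 - <<'E'
from h import *
d=manip.get_image("top");s=manip.get_image("side")
a=cv2.resize(d["img"][200:245,385:440],None,fx=8,fy=8,interpolation=cv2.INTER_CUBIC)
b=cv2.resize(s["img"][280:330,275:325],None,fx=7,fy=7,interpolation=cv2.INTER_CUBIC)
b=np.clip(255*(b/255.)**.45,0,255).astype('uint8');a=np.clip(255*(a/255.)**.45,0,255).astype('uint8')
o=np.zeros((360,800,3),'uint8');o[:360,:440]=a;o[:350,445:795]=b
cv2.imwrite("pics/b4.png",o[:,:,::-1])
E
```

```text
position: [0.4931, -0.3148, 0.0267]
[ 0.4933 -0.3149  0.027  -0.0892 -0.1808  0.153   4.2917]
```

View pics/b4.png

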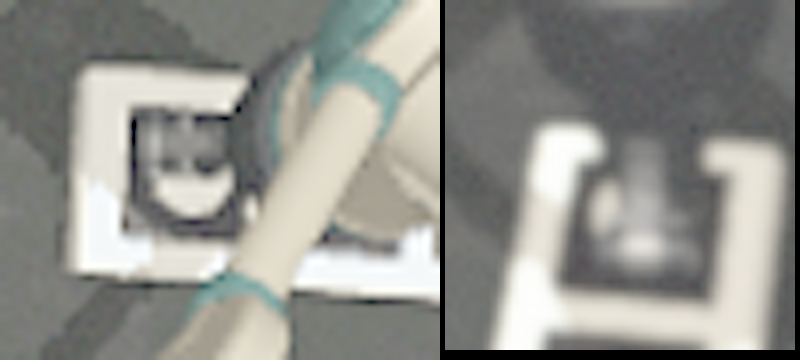

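The top view shows only the left finger, with its right edge at u≈413.5, as predicted. So the x/y readings hold, and the tip sits about 19 mm higher than reported, which explains the missing contact and the unoccluded key. I'll go back over the key's centre by the readings and go down to contact.

```bash
python3 -m jog '[{"dx":0,"dy":0,"dz":-0.05,"ax":0,"ay":0,"az":0,"grip":-1},{"dx":-0.036,"dy":-0.068,"dz":-0.05,"ax":0,"ay":0,"az":0,"grip":-1},{"dx":-0.036,"dy":-0.068,"dz":-0.02,"ax":0,"ay":0,"az":0,"grip":-1},{"dx":-0.036,"dy":-0.068,"dz":0,"ax":0,"ay":0,"az":0,"grip":-1},{"dx":-0.036,"dy":-0.068,"dz":0,"ax":0,"ay":0,"az":0,"grip":-1}]' | grep pos
python3 chk.py
python3 -m jog '[{"dx":0,"dy":0,"dz":0.016,"ax":0,"ay":0,"az":0,"grip":-1},{"dx":0,"dy":0,"dz":0.016,"ax":0,"ay":0,"az":0,"grip":-1}]' | grep pos
python3 chk.py
```

```text
position: [0.4838, -0.2977, 0.0257]
[ 0.4845 -0.2984  0.0265 -0.3    -0.1653  0.2051  5.0083]
position: [0.4845, -0.2983, 0.0227]
[ 0.4844 -0.2981  0.0231  0.2737  0.3069  0.1873  5.375 ]
```

```bash
python3 -m jog '[{"dx":0,"dy":0,"dz":0.012,"ax":0,"ay":0,"az":0,"grip":-1},{"dx":0,"dy":0,"dz":0.012,"ax":0,"ay":0,"az":0,"grip":-1}]' | grep pos
python3 chk.py
python3 -m jog '[{"dx":0,"dy":0,"dz":0.012,"ax":0,"ay":0,"az":0,"grip":-1},{"dx":0,"dy":0,"dz":0.012,"ax":0,"ay":0,"az":0,"grip":-1}]' | grep pos
python3 chk.py
```

```text
position: [0.4846, -0.2982, 0.0201]
[ 0.4846 -0.2982  0.0204  0.1447 -0.0255  2.2988  5.7417]
position: [0.4847, -0.2982, 0.0171]
[ 0.4846 -0.2982  0.0173  0.2137 -0.7893  3.878   6.1083]
```

Contact found. The force curve matches the key spring: about 2 mm of travel at 0.0204 and about 5 mm at 0.0173. The key is pressed. I'll push 1 mm more, release, and go to the square key.

```bash
python3 -m jog '[{"dx":0,"dy":0,"dz":0.004,"ax":0,"ay":0,"az":0,"grip":-1},{"dx":0,"dy":0,"dz":0.004,"ax":0,"ay":0,"az":0,"grip":-1},{"dx":0,"dy":0,"dz":0.004,"ax":0,"ay":0,"az":0,"grip":-1}]' | grep -E "pos|cont"
python3 -m jog '[{"dx":0,"dy":0,"dz":-0.1,"ax":0,"ay":0,"az":0,"grip":-1},{"dx":0,"dy":0,"dz":-0.1,"ax":0,"ay":0,"az":0,"grip":-1},{"dx":0,"dy":0,"dz":-0.1,"ax":0,"ay":0,"az":0,"grip":-1}]' | grep -E "pos|cont"
python3 -m jog '[{"dx":-0.042,"dy":0.514,"dz":0,"ax":0,"ay":0,"az":0,"grip":-1},{"dx":-0.042,"dy":0.514,"dz":0,"ax":0,"ay":0,"az":0,"grip":-1},{"dx":-0.042,"dy":0.514,"dz":0,"ax":0,"ay":0,"az":0,"grip":-1},{"dx":-0.042,"dy":0.514,"dz":0,"ax":0,"ay":0,"az":0,"grip":-1},{"dx":-0.042,"dy":0.514,"dz":0,"ax":0,"ay":0,"az":0,"grip":-1}]' | grep -E "pos|cont"
python3 chk.py
```

```text
position: [0.4846, -0.2983, 0.0167]
contact_force: [-0.5, 0.2, 7.0]
position: [0.4848, -0.2983, 0.0417]
contact_force: [0.1, 0.6, 0.1]
position: [0.4728, -0.4287, 0.0396]
contact_force: [0.1, 0.9, -0.8]
[ 0.473  -0.425   0.0399 -0.1028  0.6413  0.0732  7.225 ]
```

```bash
python3 -m jog '[{"dx":0.004,"dy":0.004,"dz":0.06,"ax":0,"ay":0,"az":0,"grip":-1},{"dx":0.004,"dy":0.004,"dz":0.08,"ax":0,"ay":0,"az":0,"grip":-1},{"dx":0.004,"dy":0.004,"dz":0.09,"ax":0,"ay":0,"az":0,"grip":-1},{"dx":0.004,"dy":0.004,"dz":0.092,"ax":0,"ay":0,"az":0,"grip":-1},{"dx":0.004,"dy":0.004,"dz":0.092,"ax":0,"ay":0,"az":0,"grip":-1}]' | grep -E "pos|cont"
python3 chk.py
```

```text
position: [0.4749, -0.4262, 0.0186]
contact_force: [-0.3, 1.4, 2.7]
[ 0.475  -0.427   0.0188 -0.1569  2.085   3.0428  7.8417]
```

```bash
python3 -m jog '[{"dx":0,"dy":0,"dz":0.008,"ax":0,"ay":0,"az":0,"grip":-1},{"dx":0,"dy":0,"dz":0.01,"ax":0,"ay":0,"az":0,"grip":-1},{"dx":0,"dy":0,"dz":0.01,"ax":0,"ay":0,"az":0,"grip":-1}]' | grep -E "pos|cont"
python3 chk.py
python3 -m jog '[{"dx":0,"dy":0,"dz":-0.1,"ax":0,"ay":0,"az":0,"grip":-1},{"dx":0,"dy":0,"dz":-0.1,"ax":0,"ay":0,"az":0,"grip":-1},{"dx":0,"dy":0,"dz":-0.1,"ax":0,"ay":0,"az":0,"grip":-1}]' | grep -E "pos|cont"
python3 -m jog '[{"dx":0.02,"dy":-0.26,"dz":0,"ax":0,"ay":0,"az":0,"grip":-1},{"dx":0.02,"dy":-0.26,"dz":0,"ax":0,"ay":0,"az":0,"grip":-1},{"dx":0.02,"dy":-0.26,"dz":0,"ax":0,"ay":0,"az":0,"grip":-1},{"dx":0.02,"dy":-0.26,"dz":0,"ax":0,"ay":0,"az":0,"grip":-1}]' | grep -E "pos|cont"
python3 chk.py
```

```text
position: [0.4751, -0.4277, 0.0167]
contact_force: [-0.6, 3.1, 7.9]
[ 0.4751 -0.4277  0.0167 -0.275   3.2249  7.9236  8.2917]
position: [0.4757, -0.4291, 0.0417]
contact_force: [0.1, -0.2, 0.3]
position: [0.4794, -0.3613, 0.0397]
contact_force: [0.0, -0.5, -0.3]
[ 0.48   -0.3634  0.0402 -0.0316 -0.0817  0.1659  9.075 ]
```

Square is bottomed and released. Now the bar key at (0.480, -0.362).

```bash
python3 -m jog '[{"dx":0,"dy":-0.004,"dz":0.06,"ax":0,"ay":0,"az":0,"grip":-1},{"dx":0,"dy":-0.004,"dz":0.08,"ax":0,"ay":0,"az":0,"grip":-1},{"dx":0,"dy":-0.004,"dz":0.09,"ax":0,"ay":0,"az":0,"grip":-1},{"dx":0,"dy":-0.004,"dz":0.096,"ax":0,"ay":0,"az":0,"grip":-1},{"dx":0,"dy":-0.004,"dz":0.096,"ax":0,"ay":0,"az":0,"grip":-1}]' | grep -E "pos|cont"
python3 chk.py
```

```text
position: [0.4797, -0.3624, 0.0171]
contact_force: [-1.8, -1.1, 3.3]
[ 0.4798 -0.3624  0.0173 -1.867  -1.2152  3.9865  9.6917]
```

```bash
python3 -m jog '[{"dx":0,"dy":0,"dz":0.006,"ax":0,"ay":0,"az":0,"grip":-1},{"dx":0,"dy":0,"dz":0.006,"ax":0,"ay":0,"az":0,"grip":-1},{"dx":0,"dy":0,"dz":0.006,"ax":0,"ay":0,"az":0,"grip":-1}]' | grep -E "pos|cont"
python3 chk.py
python3 -m jog '[{"dx":0,"dy":0,"dz":-0.1,"ax":0,"ay":0,"az":0,"grip":-1},{"dx":0,"dy":0,"dz":-0.3,"ax":0,"ay":0,"az":0,"grip":-1},{"dx":0,"dy":0,"dz":-0.5,"ax":0,"ay":0,"az":0,"grip":-1},{"dx":0,"dy":0,"dz":-0.76,"ax":0,"ay":0,"az":0,"grip":-1},{"dx":0,"dy":0,"dz":-0.76,"ax":0,"ay":0,"az":0,"grip":-1}]' | grep -E "pos|cont"
python3 -m jog '[{"dx":-0.1,"dy":-0.8,"dz":0,"ax":0,"ay":0,"az":0,"grip":-1},{"dx":-0.1,"dy":-0.8,"dz":0,"ax":0,"ay":0,"az":0,"grip":-1},{"dx":-0.1,"dy":-0.8,"dz":0,"ax":0,"ay":0,"az":0,"grip":-1},{"dx":-0.1,"dy":-0.8,"dz":0,"ax":0,"ay":0,"az":0,"grip":-1},{"dx":-0.1,"dy":-0.8,"dz":0,"ax":0,"ay":0,"az":0,"grip":-1}]' | grep -E "pos|cont"
python3 -m jog '[{"dx":0,"dy":-0.8,"dz":0,"ax":0,"ay":0,"az":0,"grip":0.2},{"dx":0,"dy":-0.8,"dz":0,"ax":0,"ay":0,"az":0,"grip":0.2},{"dx":0,"dy":-0.8,"dz":0,"ax":0,"ay":0,"az":0,"grip":0.2},{"dx":0,"dy":-0.8,"dz":0,"ax":0,"ay":0,"az":0,"grip":0.2},{"dx":0,"dy":-0.8,"dz":0,"ax":0,"ay":0,"az":0,"grip":0.2}]'
```

```text
position: [0.4799, -0.3623, 0.0166]
contact_force: [-3.4, -0.6, 10.1]
[ 0.4799 -0.3623  0.0166 -3.2384 -1.      9.7551 10.1417]
position: [0.48, -0.3606, 0.2068]
contact_force: [0.5, -1.0, -0.9]
position: [0.4538, -0.1581, 0.2047]
contact_force: [1.3, -0.3, -0.8]
clock: 11.47
position: [0.4539, 0.0419, 0.2049]
ee_rot: [-0.001, 1.0, 0.0, -0.0]
contact_force: [2.0, -0.0, -0.3]
width: 0.0514
gripper_force: 0.0
```

```bash
python3 -m jog '[{"dx":0,"dy":-0.33,"dz":0,"ax":0,"ay":0,"az":-0.36,"grip":0.2},{"dx":0,"dy":-0.33,"dz":0,"ax":0,"ay":0,"az":-0.36,"grip":0.2},{"dx":0,"dy":-0.33,"dz":0,"ax":0,"ay":0,"az":-0.36,"grip":0.2},{"dx":0,"dy":-0.33,"dz":0,"ax":0,"ay":0,"az":-0.36,"grip":0.2},{"dx":0,"dy":-0.33,"dz":0,"ax":0,"ay":0,"az":-0.36,"grip":0.2}]' | grep -E "pos|rot"
python3 -m jog '[{"dx":0,"dy":0,"dz":0,"ax":0,"ay":0,"az":-0.36,"grip":0.2},{"dx":0,"dy":0,"dz":0,"ax":0,"ay":0,"az":-0.36,"grip":0.2},{"dx":0,"dy":0,"dz":0,"ax":0,"ay":0,"az":-0.36,"grip":0.2},{"dx":0,"dy":0,"dz":0,"ax":0,"ay":0,"az":-0.36,"grip":0.2},{"dx":0,"dy":0,"dz":0,"ax":0,"ay":0,"az":-0.36,"grip":0.2}]' | grep -E "pos|rot"
python3 -m jog '[{"dx":0,"dy":0,"dz":0,"ax":0,"ay":0,"az":-0.213,"grip":0.2},{"dx":0,"dy":0,"dz":0,"ax":0,"ay":0,"az":-0.213,"grip":0.2},{"dx":0,"dy":0,"dz":0,"ax":0,"ay":0,"az":-0.213,"grip":0.2},{"dx":0,"dy":0,"dz":0,"ax":0,"ay":0,"az":-0.213,"grip":0.2}]'
python3 chk.py
python3 - <<'E'
from h import *
from scipy.spatial.transform import Rotation as R
s=manip.get_state();q=s["ee_rot"];M=R.from_quat(q,scalar_first=True).as_matrix();p=s["position"];print(s['qpos'].round(3) if hasattr(s['qpos'],'round') else s['qpos'],M.round(3))
print('tool shift/.25',(M.T@(np.array([.454,.1246,.1])-p)/.25).round(3),'yaw',np.arctan2(M[1,0],M[0,0]))
E
```

```text
position: [0.4542, 0.1229, 0.2045]
ee_rot: [-0.001, 0.959, 0.283, -0.001]
position: [0.4544, 0.1216, 0.2046]
ee_rot: [-0.001, 0.843, 0.538, -0.0]
clock: 12.63
position: [0.4545, 0.1216, 0.2046]
ee_rot: [-0.001, 0.743, 0.669, -0.0]
contact_force: [0.2, -0.2, -0.4]
width: 0.0511
gripper_force: 0.0
[ 0.4546  0.1213  0.2048 -0.0707  0.322  -0.388  12.7583]
[0.112 0.12  1.717 0.    1.305 0.219] [[ 0.107  0.994 -0.   ]
 [ 0.994 -0.107  0.   ]
 [ 0.    -0.    -1.   ]]
tool shift/.25 [ 0.013 -0.004  0.42 ] yaw 1.4638065109354885
```

```bash
python3 -m jog '[{"dx":0.013,"dy":0,"dz":0.15,"ax":0,"ay":0,"az":0,"grip":0.2},{"dx":0.013,"dy":0,"dz":0.25,"ax":0,"ay":0,"az":0,"grip":0.2},{"dx":0.013,"dy":0,"dz":0.25,"ax":0,"ay":0,"az":0,"grip":0.2}]' | grep -E "pos|cont"
python3 chk.py
python3 -m jog '[{"dx":0,"dy":0,"dz":0.06,"ax":0,"ay":0,"az":0,"grip":0.2},{"dx":0,"dy":0,"dz":0.11,"ax":0,"ay":0,"az":0,"grip":0.2},{"dx":0,"dy":0,"dz":0.11,"ax":0,"ay":0,"az":0,"grip":0.2}]' | grep -E "pos|cont"
python3 chk.py
python3 - <<'E'
from h import *
d=manip.get_image("top");s=manip.get_image("side")
a=cv2.resize(d["img"][190:255,245:320],None,fx=5,fy=5,interpolation=cv2.INTER_CUBIC)
b=cv2.resize(s["img"][140:230,265:365],None,fx=4,fy=4,interpolation=cv2.INTER_CUBIC)
o=np.zeros((360,785,3),'uint8');o[:325,:375]=a;o[:360,380:780]=b
o=np.clip(255*(o/255.)**.6,0,255).astype('uint8');cv2.imwrite("pics/h1.png",o[:,:,::-1])
E
```

```text
position: [0.4512, 0.1239, 0.1384]
contact_force: [-1.7, -0.6, 0.0]
[ 0.4552  0.1243  0.1427  0.7022  0.0434  0.5065 13.2083]
position: [0.4551, 0.1241, 0.1151]
contact_force: [-1.6, 0.2, 0.4]
[ 0.4563  0.1243  0.1164  0.2201  0.0837 -0.0377 13.6583]
```

View pics/h1.png

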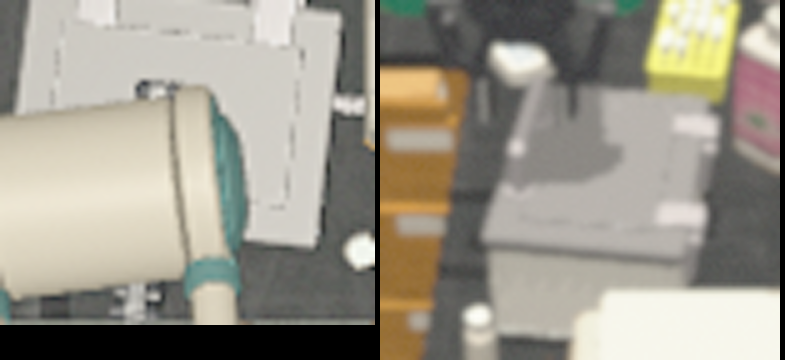

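In the side crop the two fingers (u≈483 and 573, tips at y≈118) straddle the bar, which runs from about (515,185) to (538,88). The x alignment is good, so I'll go down the rest and close.

```bash
python3 -m jog '[{"dx":0,"dy":0,"dz":0.03,"ax":0,"ay":0,"az":0,"grip":0.2},{"dx":0,"dy":0,"dz":0.064,"ax":0,"ay":0,"az":0,"grip":0.2},{"dx":0,"dy":0,"dz":0.064,"ax":0,"ay":0,"az":0,"grip":0.2}]' | grep -E "pos|cont"
python3 chk.py
python3 -m jog '[{"dx":0,"dy":0,"dz":0,"ax":0,"ay":0,"az":0,"grip":-1},{"dx":0,"dy":0,"dz":0,"ax":0,"ay":0,"az":0,"grip":-1},{"dx":0,"dy":0,"dz":0,"ax":0,"ay":0,"az":0,"grip":-1},{"dx":0,"dy":0,"dz":0,"ax":0,"ay":0,"az":0,"grip":-1},{"dx":0,"dy":0,"dz":0,"ax":0,"ay":0,"az":0,"grip":-1}]' 50
python3 -m jog '[{"dx":0,"dy":0,"dz":0,"ax":0,"ay":0,"az":0,"grip":-1},{"dx":0,"dy":0,"dz":0,"ax":0,"ay":0,"az":0,"grip":-1},{"dx":0,"dy":0,"dz":0,"ax":0,"ay":0,"az":0,"grip":-1}]' 50
python3 chk.py
```

```text
position: [0.4539, 0.124, 0.0975]
contact_force: [0.1, -0.1, -0.2]
[ 0.4548  0.1242  0.0985 -0.0326  0.1892 -0.04   14.2083]
clock: 14.7
position: [0.4571, 0.1241, 0.0996]
ee_rot: [0.001, 0.743, 0.669, 0.001]
contact_force: [4.0, -2.1, -1.7]
width: 0.0106
gripper_force: 48.6
clock: 14.95
position: [0.4571, 0.1241, 0.0995]
ee_rot: [0.001, 0.743, 0.669, 0.001]
contact_force: [5.0, -1.3, -1.5]
width: 0.0104
gripper_force: 48.6
[ 0.4571  0.1241  0.0995  5.5382 -0.774  -1.8361 15.075 ]
```

The bar is gripped (10.4 mm, 48.6 N). Lifting along the arc, first to about 0.1 rad.

```bash
python3 -m jog '[{"dx":0,"dy":0.005,"dz":-0.013,"ax":0,"ay":0,"az":0,"grip":-1},{"dx":0,"dy":0.011,"dz":-0.027,"ax":0,"ay":0,"az":0,"grip":-1},{"dx":0,"dy":0.017,"dz":-0.04,"ax":0,"ay":0,"az":0,"grip":-1},{"dx":0,"dy":0.023,"dz":-0.052,"ax":0,"ay":0,"az":0,"grip":-1},{"dx":0,"dy":0.023,"dz":-0.052,"ax":0,"ay":0,"az":0,"grip":-1}]'
python3 chk.py
```

```text
clock: 15.57
position: [0.4619, 0.1235, 0.1115]
ee_rot: [0.0, 0.743, 0.669, 0.0]
contact_force: [4.4, -1.4, -1.2]
width: 0.0099
gripper_force: 50.7
[ 0.4623  0.1235  0.1121  5.1503 -1.1709 -2.3601 15.6917]
```

```bash
python3 -m jog '[{"dx":0,"dy":0.007,"dz":-0.012,"ax":0,"ay":0,"az":0,"grip":-1},{"dx":0,"dy":0.014,"dz":-0.025,"ax":0,"ay":0,"az":0,"grip":-1},{"dx":0,"dy":0.021,"dz":-0.038,"ax":0,"ay":0,"az":0,"grip":-1},{"dx":0,"dy":0.029,"dz":-0.05,"ax":0,"ay":0,"az":0,"grip":-1},{"dx":0,"dy":0.029,"dz":-0.05,"ax":0,"ay":0,"az":0,"grip":-1}]'
python3 -m jog '[{"dx":0,"dy":0,"dz":0,"ax":0,"ay":0,"az":0,"grip":-1},{"dx":0,"dy":0,"dz":0,"ax":0,"ay":0,"az":0,"grip":-1},{"dx":0,"dy":0,"dz":0,"ax":0,"ay":0,"az":0,"grip":-1}]' >/dev/null
python3 chk.py
python3 - <<'E'
from h import *
s=manip.get_image("side")
b=cv2.resize(s["img"][140:240,265:375],None,fx=5,fy=5,interpolation=cv2.INTER_CUBIC)
b=np.clip(255*(b/255.)**.7,0,255).astype('uint8');cv2.imwrite("pics/h2.png",b[:,:,::-1]);print(manip.get_state()['gripper_force'])
E
```

```text
clock: 16.18
position: [0.4679, 0.1228, 0.1233]
ee_rot: [-0.001, 0.744, 0.669, -0.001]
contact_force: [5.4, -1.0, -5.1]
width: 0.0105
gripper_force: 49.9
[ 0.4684  0.1227  0.1241  5.2868 -0.6203 -8.3603 16.5583]
49.643914103507996
```

View pics/h2.png

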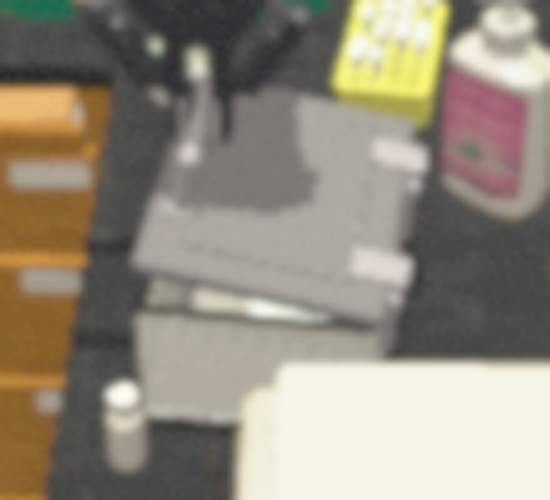

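The side view shows the lid's front raised, with a clear wedge gap (front near corner at about px (292,193)) and the handle in the fingers. I'll check the angle against that corner, and steadiness.

Run:
```python
from h import *
s=manip.get_image("side");y=-.106
X=np.array([np.cos(y),np.sin(y),0]);Y=np.array([-np.sin(y),np.cos(y),0]);o=np.array([.5106,.1188,0])
for a in(0,.1,.2,.3):
    c,q=np.cos(a),np.sin(a);r=[]
    for h in(.001,.013):
        p=o+X*(.078-.152*c+h*q)-Y*.098+np.array([0,0,.092+h*c+.152*q]);r.append(proj(s,p).round(1))
    print(a,r)
for i in range(3):
    manip.get_image("top");t=manip.get_state();print(t['position'],t['contact_force'],t['gripper_force'],t['clock'],np.abs(t['qd']).max())
```

```text
0 [array([289.2, 202.6]), array([288.9, 199.5])]
0.1 [array([289.1, 198.7]), array([289.3, 195.6])]
0.2 [array([289.6, 194.8]), array([290.2, 191.7])]
0.3 [array([290.6, 190.9]), array([291.6, 187.9])]
[0.4684524  0.12274152 0.12406825] [ 6.57317339 -0.64233918 -8.12996603] 49.64423418045044 16.7833 0.0016802672402658975
[0.46840184 0.12271892 0.12406985] [ 6.46207649 -0.53879124 -8.73693227] 49.64396059513092 16.8333 0.002397758923581362
[0.46841891 0.12273375 0.12406833] [ 5.37348764 -0.81540902 -8.68984871] 49.643715620040894 16.8833 0.0010930875928809405
```

The angle comes out at about 0.2 rad, steady and gripped. Handing in.

```bash
python3 -c "
from rig import manip
print(manip.sign_off())"
```

```text
the job is handed in; nothing more can be done
None
```

I pressed and released the round, square and bar keys in order, broke the seal, and handed in with the gripper holding the lid still at about 0.2 rad (roughly a 3 cm front gap); no verdict came back.

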